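# Close and bed the heavy lid of a dry-storage case

### The arm

A 6-joint arm with a two-finger parallel gripper is mounted at the origin on a cart in front of the work surface, level with it; the furniture and walls round the work are solid. World frame = base frame: x ahead of the robot, y to its left, z up, the work surface at z = 0. Lengths are in m, angles in rad, forces in N, time in s.
With the tool pointing down it reaches from about 0.375 to 0.9 m from the base axis. Payload 3.1 kg.
Tool frame: the origin (TCP) lies where the fingers leave the gripper's body, on its centre line; the fingertips stand manip.tip_reach ahead of it and the grasp point (between the pads) lies 54 mm ahead of it (manip.tip_reach is the distance from the TCP to the fingertips, in m); z points along the fingers, y is the direction in which the jaws open and shut (so a half turn about z gives the same grasp; the last joint's range is limited). The gripper opens to 85 mm and grips with 20 to 120 N. Pads are 22 mm wide; open, the fingers measure 114 mm over their backs; the gripper's body (76 mm by 85 mm) begins 54 mm behind the grasp point. The pads swing forward as they close: fully open they stand 13 mm farther back than shut.
Start: joints at [1.026, 0.527, 1.433, -0, 1.181, -0.178], TCP at [0.224, 0.583, 0.304] pointing down, gripper open.
Joint ranges: [-3.08, 3.08], [-0.75, 2.2], [0.22, 2.44], [-1.43, 4.57], [0, 2.65], [-2.85, 2.85]. Speed limits (rad/s): [2.79, 2.79, 3.14, 3.14, 3.14, 3.14].

### API

Orientations are given as a unit quaternion [x, y, z, w].
In Python, from station import manip, cams, order gives the robot as it stands. The module is installed in compiled form; this text tells all that it offers.
- The arm moves only by the tool drive_tool, never from a script. Its arguments are lists of equal length, an entry for each row: "linear": the shift along the tool's x, y, z in mm, a list of three; "rot": the turn, a rotation vector about the tool's x, y, z in degrees, a list of three; "hand": the finger opening in mm, from 0 to 85.4. A call has 1 to 20 rows; each row shifts and turns the pose as measured when the row begins, along the tool's axes as they then stand; what a row does not reach is not made up. A row lasts 1/12 s, in which the tool goes at most 41.7 mm and 7.16 degrees, less where a joint would pass 70% of its speed; a pose out of reach is approached as far as the arm can. A call with a gripper value outside its range is refused whole. The fingers move at their own pace and stop on an object; "force" is the grip in N (left out, the last holds). Time passes only in rows, so rows that do not move let the fingers close. It gives the time, the measured TCP pose, the force and the opening at its end, in the units of the state.
- manip.sense(): the state, without advancing time (a new reading comes with each control period).
- cams.snapshot(name): name is "side" or "top" or "wrist"; returns the picture (384x512x3 uint8, red, green, blue); there is no depth.
- cams.camera_model(name): a dict with "vfov" (degrees; the focal length in pixels is half the picture's height over the tangent of half this angle, whatever the lens; pixels are square), "cx", "cy" (the principal point, pixels), "rvec" (rotation vector, rad) and "tvec" (3), from world to camera coordinates, as OpenCV has them. Camera axes: x right, y down, z forward; pixel columns grow to the right and rows downward; lengths in m; the calibration is good to about 2 mm. The wrist camera is an equidistant fisheye: a pixel r from the principal point sees the ray r / f radians off the axis. A picture is of the moment at which its call begins: read the wrist's pose just before it. camera_model takes no time and is no camera call; for the wrist camera it gives the pose at the moment of the call.
- order.sign_off(): hands the job in, once; it reports no verdict.
Trained networks look in the newest picture that a camera, given by its name, has taken for a name from the list of things; names that differ only in an ending like _2 or _b are one class to them, and where a whole thing is asked for, a point or a joint stands for the part that bears it (a point fixed in the world has none). Each returns a list of dicts, best first, with "score" (0 to 1); they miss things now and then, are a little off and sometimes report something else, mostly with a low value. They report only what shows in the picture. A call takes as long as a camera call.
- cams.regions_of(label, camera): "pixels" (384x512 bool, what is visible of it) and "rect" ([left, top, right, bottom] in pixels, round what is visible of it).
- cams.spot_point(label, camera): "at" ([column, row] in pixels: a listed point, or the origin of a listed thing).
The state is a dict: "t": time; "q": joint angles; "qd": joint speeds; "tau": joint torques, N m; "tcp_pos": TCP position; "tool_rot": TCP orientation; "force": force on the tool from outside, world axes, zero at the start; "ft_torque": the same for the moment, N m; "finger_gap": opening from 0.0 (shut) to 1.0 (fully open).
Only numpy, scipy, OpenCV 4.12 (cv2) and the standard library are available. Lean on these libraries where they do the work, as an engineer would, in place of code of your own. Each camera call takes 0.05 s, during which the arm holds its last target. There are 200 camera calls.

### The job

Close the open dry-storage case: push its heavy white lid down from outside with the fingertips, slowly enough that it settles on the rubber seal without slamming. Then bed the seal by pressing steadily on the black pad of the closed lid with about 12 newtons for two seconds, never harder than 20 newtons at any time, and take the hand away. Do not knock the specimens in the case or the things standing round it.

Things in the scene. Friction and masses are not known exactly. Their poses are not given: they have to be found in the camera images.
- case: Blue dry-storage case fixed to the worktop, 180 (x) x 220 (y) x 60 mm high, open at the top. Origin: centre of its underside; x points from its front (towards the robot) to its hinge, z up. The black rubber seal in its rim stands out by an amount that differs each time and is not measured: the lid lands on it somewhere between 0 and -0.03 rad (up to 5 mm at the front) and it must be felt.
- lid_hinge (a point): Middle of the lid's hinge axis, on the far upper edge of the case: 92 mm along the case's x from its origin and 68 mm up. Axes as the case's; the hinge axis is y.
- lid (a joint): Angle of the heavy lid, rad: 0 level, grows as it opens (upright at 1.57). It weighs 0.75 to 1 kg; a stiff friction hinge (1.0 N m and slight damping) holds it wherever it is left, so it must be pushed all the way down: about 5 N at the pad when steep, 1 to 3 N near level. Slamming means closing faster than 0.5 rad/s (85 mm/s at the pad) over the last 0.1 rad.
- lid_pad (a point): Centre of the outer face of the black rubber pad on the lid's outer (upper) side, 22 x 70 mm (long along the hinge), 172 mm from the hinge axis towards the front edge and 16 mm above the plane of the lid's underside. Turns with the lid: its z is the lid's outward normal, its x points to the hinge.
- specimen_0: Black mounted specimen, disc 30 mm across, 21 mm high, standing in the case; leave it alone. Origin: centre of its underside.
- specimen_2: Green mounted specimen, disc 30 mm across, 23 mm high, standing in the case; leave it alone. Origin: centre of its underside.
- specimen_3: Red mounted specimen, disc 25 mm across, 19 mm high, standing in the case; leave it alone. Origin: centre of its underside.
- paste_pot: Small round pot with a red top, 58 mm across, 50 mm high, beside the case; leave it alone. Origin: centre of its underside.
- dropper_bottle: Small brown dropper bottle, 33 mm across, 106 mm high, behind the case; leave it alone. Origin: centre of its underside.
- timer: White kitchen-style digital timer, 64 x 64 x 18 mm, beside the case; leave it alone. Origin: centre of its underside.
- lid_front (a point): Middle of the lower front edge of the lid, 195 mm from the hinge axis. The lid is a white plate 191 (from 4 mm off the hinge axis to the front) x 236 x 14 mm thick; the plane of its underside passes through the hinge axis.

How it is judged:
On the way, in this order (a step that is already met when the one before it is completed fails the run):
1. the lid has been lowered almost onto the seal (value of joint lid below 0.06 rad), for 0.02 s.
2. the fingers press the closed lid with 8 to 16 N for 1.5 s without a break (value of joint lid below 0.02 rad and contact force between the fingers and lid between 8 and 16 N and horizontal distance between the grasp point and lid_pad below 0.04 m), for 1.5 s.
At the end, for the whole second after the job is handed in: The lid lies closed on its seal (angle below 0.012 rad, about 2 mm at the front edge) and at rest (value of joint lid below 0.012 rad and velocity of joint lid between -0.03 and 0.03 rad/s); the robot touches nothing.
It fails at once if the lid slams: it closes faster than 0.5 rad/s over the last 0.1 rad (value of joint lid below 0.1 rad and velocity of joint lid below -0.5 rad/s).
It fails at once if the hand or arm pushes on the lid with more than 22 N (contact force between any of the fingers, the arm and lid above 22 N).
It fails at once if a specimen in the case is moved more than 20 mm (distance of any of specimen_0, specimen_2, specimen_3 from where it was at the start of the episode above 0.02 m).
It fails at once if the pot, bottle or timer is moved more than 20 mm or tipped (distance of any of paste_pot, dropper_bottle, timer from where it was at the start of the episode above 0.02 m or angle between any of paste_pot, dropper_bottle, timer's own z axis and vertical above 0.3 rad).
It also fails if it takes over 51 s, if anything falls off the work surface, if the arm or the gripper's body presses on something with over 40 N, if the wrist force passes 120 N, or if a joint passes its speed limit or range.

## Working session

There is one attempt and no reset: what is moved stays moved. The work goes in short steps, Python scripts to look and compute and a tool call to move; the robot and the scene stay as the last step left them, time stands still between calls to the robot, and variables do not carry over. Pictures are saved under pics/ and viewed, about 8 in all and at most 12, crops included, and the job is handed in when it is done.

Besides the shell and the picture viewer there is one more tool, called after "Call:" by a JSON object that holds its "name" and its "arguments", one argument or row to a line. drive_tool: Moves the arm, as the interface text tells. Its arguments: {"type":"object","properties":{"linear":{"type":"array","items":{"type":"array","items":{"type":"number"}}},"rot":{"type":"array","items":{"type":"array","items":{"type":"number"}}},"hand":{"type":"array","items":{"type":"number"}},"force":{"type":"number"}},"required":["linear","rot","hand"]}

```bash
mkdir -p pics; ls
cat > h.py <<'E'
import numpy as np, cv2
from station import manip, cams, order
from scipy.spatial.transform import Rotation as R
E
python3 - <<'E'
from h import *
s=manip.sense(); print({k:np.round(v,3) for k,v in s.items()}, manip.tip_reach)
ims=[]
for c in ("side","top"):
    im=cams.snapshot(c); ims.append(im[:,:,::-1])
    m=cams.camera_model(c); print(c,m)
    for l in ["lid_hinge","lid_pad","lid_front","case","specimen_0","paste_pot","dropper_bottle","timer"]:
        print(l,[(np.round(d["at"],1),round(d["score"],2)) for d in cams.spot_point(l,c)[:2]])
cv2.imwrite("pics/a.png",cv2.resize(np.vstack(ims),None,fx=.78,fy=.78) if 0 else ims[0]); cv2.imwrite("pics/b.png",ims[1])
E
```

```text
pics
{'t': np.float64(0.0), 'q': array([ 1.025,  0.528,  1.434, -0.   ,  1.181, -0.179]), 'qd': array([ 0.   ,  0.001, -0.   ,  0.002,  0.001,  0.   ]), 'tau': array([-0.0000e+00, -4.4235e+01, -1.7803e+01, -0.0000e+00,  8.0000e-03,
        0.0000e+00]), 'tcp_pos': array([0.224, 0.583, 0.303]), 'tool_rot': array([ 0.182,  0.983, -0.001, -0.   ]), 'force': array([-0.648, -0.475, -0.134]), 'ft_torque': array([0.036, 0.055, 0.01 ]), 'finger_gap': np.float64(1.002)} 0.0726
side {'vfov': 51.11973567714419, 'cx': 261.7728962467418, 'cy': 192.37408783854525, 'rvec': array([ 2.17152451, -0.83880051,  0.38699997]), 'tvec': array([-0.63369634,  0.1210249 ,  0.851904  ])}
lid_hinge [(array([302.6, 211.8]), 0.59)]
lid_pad [(array([274.9, 151.5]), 0.91)]
lid_front [(array([261.1, 146.9]), 0.85)]
case [(array([259. , 232.6]), 0.71)]
specimen_0 [(array([267. , 247.9]), 0.74), (array([244.1, 209.6]), 0.7)]
paste_pot [(array([265.5, 189.1]), 0.64)]
dropper_bottle [(array([321.2, 238.9]), 0.96)]
timer [(array([287. , 304.1]), 0.6), (array([272.7, 155. ]), 0.35)]
top {'vfov': 52.50217258090567, 'cx': 249.17181389810514, 'cy': 189.73186600803587, 'rvec': array([ 2.15341024, -2.20130614,  0.06754199]), 'tvec': array([-0.34850072,  0.53579169,  0.89742597])}
lid_hinge [(array([290.1, 171.5]), 0.75)]
lid_pad [(array([274.9, 188.8]), 0.83), (array([288.9, 174.6]), 0.54)]
lid_front [(array([262.5, 196.3]), 0.58), (array([290.1, 173.9]), 0.22)]
case [(array([263.4, 207.2]), 0.7)]
specimen_0 [(array([231. , 198.9]), 0.44), (array([285. , 211.9]), 0.44)]
paste_pot [(array([216.9, 155.5]), 0.67)]
dropper_bottle [(array([301.3, 168.3]), 0.46)]
timer [(array([332. , 231.9]), 0.8), (array([286.8, 211.9]), 0.15)]
```

View pics/a.png

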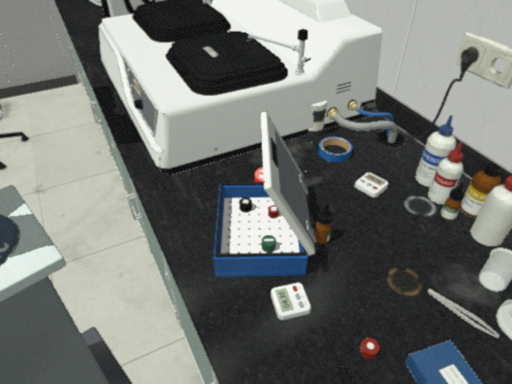

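View pics/b.png

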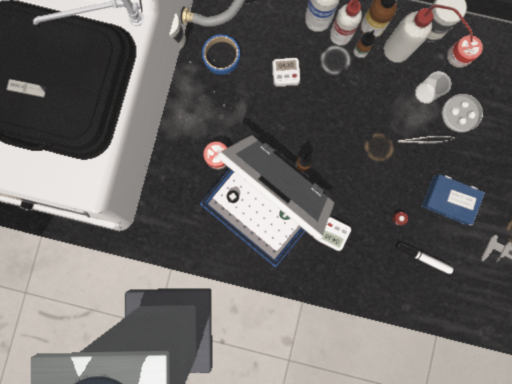

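```bash
cat >> h.py <<'E'
def ray(c,px):
    m=cams.camera_model(c); f=192/np.tan(np.radians(m["vfov"])/2)
    Rm=cv2.Rodrigues(m["rvec"])[0]; o=-Rm.T@m["tvec"]
    d=Rm.T@np.array([(px[0]-m["cx"])/f,(px[1]-m["cy"])/f,1]); return o,d/np.linalg.norm(d)
def onz(c,px,z):
    o,d=ray(c,px); return o+d*(z-o[2])/d[2]
def tri(a,b):
    (o1,d1),(o2,d2)=ray("side",a),ray("top",b)
    t=np.linalg.lstsq(np.c_[d1,-d2],o2-o1,rcond=None)[0]
    p,q=o1+t[0]*d1,o2+t[1]*d2; return (p+q)/2,np.linalg.norm(p-q)
E
python3 - <<'E'
from h import *
P=dict(hinge=((302.6,211.8),(290.1,171.5)),pad=((274.9,151.5),(274.9,188.8)),front=((261.1,146.9),(262.5,196.3)),case=((259,232.6),(263.4,207.2)),pot=((265.5,189.1),(216.9,155.5)),bottle=((321.2,238.9),(301.3,168.3)),timer=((287,304.1),(332,231.9)))
for k,(a,b) in P.items():
    p,e=tri(a,b); print(k,np.round(p,3),round(e,4))
for c in ("side","top"): print(c,np.round(ray(c,(256,192)),3))
E
```

```text
hinge [ 0.562 -0.452  0.072] 0.0014
pad [ 0.513 -0.41   0.228] 0.0014
front [ 0.5   -0.387  0.232] 0.0013
case [ 0.488 -0.394  0.015] 0.0037
pot [ 0.614 -0.283 -0.005] 0.0018
bottle [ 0.581 -0.489  0.004] 0.0092
timer [ 0.422 -0.554 -0.009] 0.0062
side [[ 0.088 -0.835  0.661]
 [ 0.498  0.559 -0.663]]
top [[ 0.46  -0.371  0.93 ]
 [ 0.068 -0.006 -0.998]]
```

The side view shows the case, with its lid open at about 60° and leaning away from the robot. The bottle is behind the hinge at side (322,232), the timer is at (290,302) and the pot is behind the case at (258,175). The top view agrees: case front edge (203,205)–(277,262), pad (275,189). The white machine on the left needs a clearance check on the transfer.

Run:
```python
from h import *
a,b=onz("top",(203,206),.06),onz("top",(277,262),.06); print("front edge",a.round(3),b.round(3),np.linalg.norm(a-b)); d=b-a; print("edge az deg",np.degrees(np.arctan2(-d[1],-d[0])))
print("machine base corner",onz("side",(163,168),0).round(3))
for z in (.15,.2,.25,.3): print(z,onz("side",(155,108),z).round(3), onz("side",(110,40),z).round(3),onz("top",(125,228),z).round(3),onz("top",(180,40),z).round(3))
for n,pa,pb in [("corner",(155,150),(122,228)),("lidcornerL",(266,115),(222,152)),("lidcornerR",(311,252),(327,233))]: print(n,tri(pa,pb))
print("lower lid corners side: ",)
```

```text
front edge [ 0.491 -0.257  0.06 ] [ 0.363 -0.419  0.06 ] 0.20605623304462875
edge az deg 51.873112111436456
machine base corner [ 0.465 -0.042  0.   ]
0.15 [0.495 0.    0.15 ] [0.619 0.488 0.15 ] [ 0.447 -0.111  0.15 ] [ 0.833 -0.225  0.15 ]
0.2 [ 0.456 -0.082  0.2  ] [0.567 0.358 0.2  ] [ 0.448 -0.128  0.2  ] [ 0.809 -0.234  0.2  ]
0.25 [ 0.416 -0.163  0.25 ] [0.515 0.229 0.25 ] [ 0.449 -0.145  0.25 ] [ 0.785 -0.244  0.25 ]
0.3 [ 0.376 -0.245  0.3  ] [0.463 0.099 0.3  ] [ 0.449 -0.161  0.3  ] [ 0.761 -0.253  0.3  ]
corner (array([ 0.44115948, -0.08171309,  0.09061829]), np.float64(0.01164069227268849))
lidcornerL (array([ 0.58059418, -0.31493756,  0.23602649]), np.float64(0.0009476878537401197))
lidcornerR (array([ 0.44478526, -0.54052958,  0.1143172 ]), np.float64(0.052379648225374116))
lower lid corners side:
```

Call:
{"name": "drive_tool", "arguments": {
  "linear": [
    [0,0,-40],
    [0,0,-40],
    [0,0,-40],
    [-28,-28,0],
    [-28,-28,0],
    [-28,-28,0],
    [-28,-28,0],
    [-28,-28,0],
    [-28,-28,0],
    [-28,-28,0],
    [-28,-28,0],
    [-28,-28,0],
    [-28,-28,0],
    [-28,-28,0],
    [-28,-28,0]
  ],
  "rot": [
    [0,0,0],
    [0,0,0],
    [0,0,0],
    [0,0,0],
    [0,0,0],
    [0,0,0],
    [0,0,0],
    [0,0,0],
    [0,0,0],
    [0,0,0],
    [0,0,0],
    [0,0,0],
    [0,0,0],
    [0,0,0],
    [0,0,0]
  ],
  "hand": [0,0,0,0,0,0,0,0,0,0,0,0,0,0,0]
}}

```text
t: 2.15
tcp_pos: [0.4233, 0.1403, 0.4313]
tool_rot: [0.174, 0.985, 0.005, 0.005]
force: [0.4, 0.0, -0.4]
finger_gap: 0.001
```

```bash
cat >> h.py <<'E'
from scipy.linalg import logm, expm
Hg=np.array([.562,-.452,.068]); az=np.radians(-38.1); U=np.array([np.cos(az),np.sin(az),0]); V=np.array([-U[1],U[0],0]); Z=np.array([0,0,1.])
TR=.0726
def pad(th,off=0): # world pad centre, lifted off along the normal
    return Hg+U*(-.172*np.cos(th)+(.016+off)*np.sin(th))+Z*(.172*np.sin(th)+(.016+off)*np.cos(th))+.003*V
def goal(tip,phi):
    z=-(np.sin(phi)*U+np.cos(phi)*Z); T=np.eye(4); T[:3,:3]=np.c_[np.cross(V,z),V,z]; T[:3,3]=tip-TR*z; return T
def here():
    s=manip.sense(); T=np.eye(4); T[:3,:3]=R.from_quat(s["tool_rot"]).as_matrix(); T[:3,3]=s["tcp_pos"]; return T
def row(T0,T1,n):
    D=expm(np.real(logm(np.linalg.inv(T0)@T1))/n)
    print(n,"lin",(D[:3,3]*1e3).round(1).tolist(),"rot",np.degrees(R.from_matrix(D[:3,:3]).as_rotvec()).round(2).tolist(),"goal",T1[:3,3].round(3))
E
python3 - <<'E'
from h import *
T0=here(); T1=goal(np.array([.55,-.41,.36]),0); row(T0,T1,15)
T2=goal(pad(1.09,.03)+[0,0,.05],np.radians(40)); row(T1,T2,8)
row(T2,goal(pad(1.09,.03),np.radians(40)),4)
E
```

```text
15 lin [-25.0, -28.3, -0.2] rot [0.05, 0.02, 1.2] goal [ 0.55  -0.41   0.433]
8 lin [-8.5, -2.8, 8.7] rot [0.0, 5.0, -0.0] goal [ 0.57  -0.455  0.347]
4 lin [-8.0, 0.0, 9.6] rot [0.0, 0.0, -0.0] goal [ 0.57  -0.455  0.297]
```

Call:
{"name": "drive_tool", "arguments": {
  "linear": [
    [-25,-28,0],
    [-25,-28,0],
    [-25,-28,0],
    [-25,-28,0],
    [-25,-28,0],
    [-25,-28,0],
    [-25,-28,0],
    [-25,-28,0],
    [-25,-28,0],
    [-25,-28,0],
    [-25,-28,0],
    [-25,-28,0],
    [-25,-28,0],
    [-25,-28,0],
    [-25,-28,0]
  ],
  "rot": [
    [0,0,1.2],
    [0,0,1.2],
    [0,0,1.2],
    [0,0,1.2],
    [0,0,1.2],
    [0,0,1.2],
    [0,0,1.2],
    [0,0,1.2],
    [0,0,1.2],
    [0,0,1.2],
    [0,0,1.2],
    [0,0,1.2],
    [0,0,1.2],
    [0,0,1.2],
    [0,0,1.2]
  ],
  "hand": [0,0,0,0,0,0,0,0,0,0,0,0,0,0,0]
}}

```text
t: 3.4
tcp_pos: [0.5501, -0.436, 0.4312]
tool_rot: [0.335, 0.942, 0.007, 0.008]
force: [0.5, 0.1, 0.8]
finger_gap: 0.001
```

Run:
```python
from h import *
T0=here(); print(manip.sense()["q"].round(2),T0.round(3))
T2=goal(pad(1.09,.03)+[0,0,.05],np.radians(40)); row(T0,T2,8)
```

```text
[-0.84  0.54  1.06  0.02  1.54 -1.72] [[-0.775  0.631  0.02   0.55 ]
 [ 0.631  0.775  0.008 -0.436]
 [-0.011  0.019 -1.     0.431]
 [ 0.     0.     0.     1.   ]]
8 lin [-6.5, -0.3, 9.2] rot [0.17, 5.08, -0.08] goal [ 0.57  -0.455  0.347]
```

Call:
{"name": "drive_tool", "arguments": {
  "linear": [
    [-6.5,0,9],
    [-6.5,0,9],
    [-6.5,0,9],
    [-6.5,0,9],
    [-6.5,0,9],
    [-6.5,0,9],
    [-6.5,0,9],
    [-6.5,0,9]
  ],
  "rot": [
    [0.2,5,0],
    [0.2,5,0],
    [0.2,5,0],
    [0.2,5,0],
    [0.2,5,0],
    [0.2,5,0],
    [0.2,5,0],
    [0.2,5,0]
  ],
  "hand": [0,0,0,0,0,0,0,0]
}}

```text
t: 4.07
tcp_pos: [0.5689, -0.4674, 0.3503]
tool_rot: [0.319, 0.883, 0.11, -0.326]
force: [-0.3, -0.6, -0.3]
finger_gap: 0.001
```

Run:
```python
from h import *
s=manip.sense(); T0=here(); print(s["q"].round(2),s["force"].round(2),T0[:3,3].round(3),"tip",(T0[:3,3]+TR*T0[:3,2]).round(3),"pad",pad(1.09).round(3))
row(T0,goal(pad(1.09,.03),np.radians(40)),4)
a=cams.snapshot("side"); 
for l in("lid_pad","lid_front"): print(cams.spot_point(l,"side")[:1])
cv2.imwrite("pics/c.png",cv2.resize(a[90:290,180:380,::-1],None,fx=2.5,fy=2.5)); 
w=cams.snapshot("wrist"); cv2.imwrite("pics/w.png",w[:,:,::-1])
for l in("lid_pad","lid_front"): print(cams.spot_point(l,"wrist")[:1])
```

```text
[-0.81  0.95  0.58 -0.12  2.31 -1.74] [-0.35 -0.56 -0.28] [ 0.569 -0.467  0.35 ] tip [ 0.532 -0.438  0.295] pad [ 0.512 -0.409  0.228]
4 lin [-7.1, 2.8, 11.2] rot [0.07, -0.06, -0.39] goal [ 0.57  -0.455  0.297]
[{'at': [272.5, 152.4], 'score': 0.91}]
[{'at': [259.8, 146.9], 'score': 0.65}]
[{'at': [265.8, 221.6], 'score': 0.56}]
[{'at': [264.9, 186.8], 'score': 0.7}]
```

View pics/c.png

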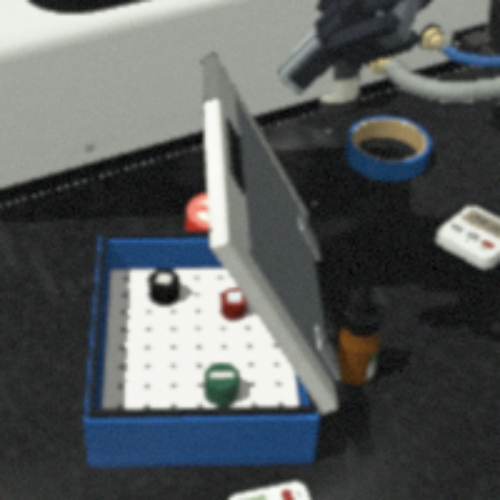

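View pics/w.png

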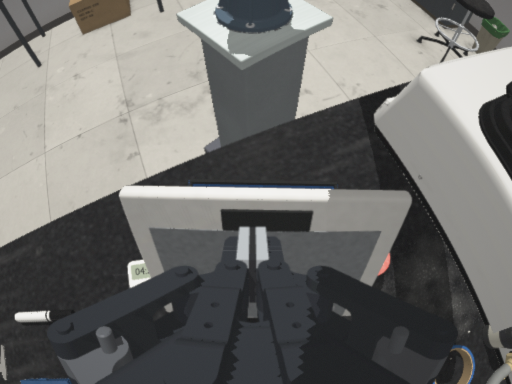

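The side crop shows the hand behind and above the lid and clear of it, with the tip at about (290,75) in the crop. In the wrist picture the fingertips are at columns 240–266 and the pad spans 221–312, so the hand needs to move about 11 mm along +y. That matches the planned row.

Call:
{"name": "drive_tool", "arguments": {
  "linear": [
    [-7,3,11],
    [-7,3,11],
    [-7,3,11],
    [-7,3,11]
  ],
  "rot": [
    [0,0,-0.4],
    [0,0,-0.4],
    [0,0,-0.4],
    [0,0,-0.4]
  ],
  "hand": [0,0,0,0]
}}

```text
t: 4.7
tcp_pos: [0.5714, -0.455, 0.3169]
tool_rot: [0.31, 0.893, 0.107, -0.307]
force: [0.7, 0.5, 0.2]
finger_gap: -0.003
```

```bash
cat >> h.py <<'E'
def stat():
    s=manip.sense(); T0=here(); t=T0[:3,3]+TR*T0[:3,2]; z=T0[:3,2]; d=t-Hg
    print("t",round(float(s["t"]),2),"q",s["q"].round(2),"F",s["force"].round(2),"tip u,v,z",(1e3*np.array([d@U,d@V,t[2]])).round(1),"phi",np.degrees(np.arctan2(-z@U,-z[2])).round(1)); return T0
E
python3 - <<'E'
from h import *
T=stat()
print("pad",(pad(1.09)-Hg)@U,pad(1.09)[2])
row(T,goal(pad(1.09,.0),np.radians(41)),10)
T=goal(pad(1.09,0),np.radians(41))
for th,ph in [(1.0,40),(.8,34),(.6,26),(.4,18),(.2,8),(.1,3)]:
    T1=goal(pad(th,0),np.radians(ph)); row(T,T1,10); T=T1
E
```

```text
t 4.7 q [-0.8   0.94  0.67 -0.1   2.19 -1.73] F [0.72 0.52 0.25] tip u,v,z [-35.5   3.6 259.7] phi 38.0
pad -0.0653614524713599 0.22789959515531663
10 lin [-0.1, -0.1, 4.4] rot [0.01, 0.3, -0.01] goal [ 0.55  -0.439  0.283]
10 lin [0.8, 0.0, 1.4] rot [-0.0, -0.1, -0.0] goal [ 0.538 -0.429  0.277]
10 lin [1.9, -0.0, 3.3] rot [-0.0, -0.6, 0.0] goal [ 0.511 -0.408  0.263]
10 lin [1.9, 0.0, 3.3] rot [0.0, -0.8, -0.0] goal [ 0.484 -0.387  0.244]
10 lin [1.7, 0.0, 3.4] rot [-0.0, -0.8, 0.0] goal [ 0.462 -0.37   0.219]
10 lin [1.8, 0.0, 3.4] rot [0.0, -1.0, -0.0] goal [ 0.442 -0.354  0.19 ]
10 lin [0.9, -0.0, 1.7] rot [-0.0, -0.5, -0.0] goal [ 0.433 -0.347  0.174]
```

Call:
{"name": "drive_tool", "arguments": {
  "linear": [
    [0,0,4.5],
    [0,0,4.5],
    [0,0,4.5],
    [0,0,4.5],
    [0,0,4.5],
    [0,0,4.5],
    [0,0,4.5],
    [0,0,4.5]
  ],
  "rot": [
    [0,0.4,0],
    [0,0.4,0],
    [0,0.4,0],
    [0,0.4,0],
    [0,0.4,0],
    [0,0.4,0],
    [0,0.4,0],
    [0,0.4,0]
  ],
  "hand": [0,0,0,0,0,0,0,0]
}}

```text
t: 5.37
tcp_pos: [0.5519, -0.4397, 0.2989]
tool_rot: [0.308, 0.886, 0.112, -0.326]
force: [-0.3, -0.3, -0.4]
finger_gap: -0.001
```

Run:
```python
from h import *
T=stat()
```

```text
t 5.37 q [-0.8   0.92  0.77 -0.11  2.15 -1.73] F [-0.34 -0.27 -0.36] tip u,v,z [-62.5   3.5 243.6] phi 40.4
```

Call:
{"name": "drive_tool", "arguments": {
  "linear": [
    [-3,0,3],
    [-3,0,3],
    [-3,0,3]
  ],
  "rot": [
    [0,0,0],
    [0,0,0],
    [0,0,0]
  ],
  "hand": [0,0,0]
}}

```text
t: 5.62
tcp_pos: [0.5523, -0.4403, 0.2848]
tool_rot: [0.308, 0.886, 0.113, -0.327]
force: [1.8, -1.4, 3.2]
finger_gap: -0.0
```

Run:
```python
from h import *
T=stat()
```

```text
t 5.62 q [-0.8   0.93  0.78 -0.1   2.13 -1.73] F [ 1.79 -1.39  3.22] tip u,v,z [-62.    3.3 229.6] phi 40.5
```

Call:
{"name": "drive_tool", "arguments": {
  "linear": [
    [1,0,1.5],
    [1,0,2],
    [1,0,2],
    [1,0,2]
  ],
  "rot": [
    [0,0,0],
    [0,0,0],
    [0,-0.2,0],
    [0,-0.2,0]
  ],
  "hand": [0,0,0,0]
}}

```text
t: 5.95
tcp_pos: [0.5472, -0.436, 0.2819]
tool_rot: [0.309, 0.888, 0.111, -0.322]
force: [2.8, -1.3, 2.5]
finger_gap: -0.003
```

```bash
cat >> h.py <<'E'
from scipy.optimize import brentq
def plan(*wp):
    T=stat(); d=T[:3,3]+TR*T[:3,2]-Hg
    th=np.arctan2(d[2],-d@U)-np.arctan2(.016,.172); print("theta by tip",round(th,3),"radius",np.hypot(d[2],d@U).round(4))
    for t,ph,n in wp:
        T1=goal(pad(t,0),np.radians(ph)); row(T,T1,n); T=T1
E
python3 - <<'E'
from h import *
plan((.9,36,8),(.7,29,10))
E
```

```text
t 5.95 q [-0.8   0.92  0.81 -0.1   2.09 -1.72] F [ 2.77 -1.31  2.55] tip u,v,z [-68.    3.5 226.1] phi 39.8
theta by tip 1.072 radius 0.1721
8 lin [2.2, -0.1, 3.4] rot [0.01, -0.47, -0.03] goal [ 0.523 -0.418  0.271]
10 lin [2.0, -0.0, 3.3] rot [0.0, -0.7, 0.0] goal [ 0.496 -0.397  0.255]
```

Call:
{"name": "drive_tool", "arguments": {
  "linear": [
    [1.5,0,3],
    [2,0,3.4],
    [2,0,3.4],
    [2,0,3.4],
    [2,0,3.4],
    [2,0,3.4],
    [2,0,3.4],
    [2,0,3.4]
  ],
  "rot": [
    [0,-0.4,0],
    [0,-0.5,0],
    [0,-0.5,0],
    [0,-0.5,0],
    [0,-0.5,0],
    [0,-0.5,0],
    [0,-0.5,0],
    [0,-0.5,0]
  ],
  "hand": [0,0,0,0,0,0,0,0]
}}

```text
t: 6.62
tcp_pos: [0.5234, -0.4159, 0.2707]
tool_rot: [0.313, 0.901, 0.099, -0.285]
force: [2.5, -0.5, 2.2]
finger_gap: 0.001
```

Run:
```python
from h import *
plan((.7,29,10),(.5,22,10))
```

```text
t 6.62 q [-0.81  0.85  0.98 -0.09  1.92 -1.72] F [ 2.55 -0.51  2.22] tip u,v,z [-94.5   4.8 211.4] phi 35.2
theta by tip 0.895 radius 0.1717
10 lin [2.0, -0.2, 3.2] rot [0.01, -0.62, -0.02] goal [ 0.496 -0.397  0.255]
10 lin [1.7, 0.0, 3.4] rot [-0.0, -0.7, -0.0] goal [ 0.473 -0.378  0.232]
```

Tracking works well and the push is about 3.5 N. Continuing.

Call:
{"name": "drive_tool", "arguments": {
  "linear": [
    [2,0,3.2],
    [2,0,3.2],
    [2,0,3.2],
    [2,0,3.2],
    [2,0,3.2],
    [2,0,3.2],
    [2,0,3.2],
    [2,0,3.2],
    [2,0,3.2],
    [2,0,3.2]
  ],
  "rot": [
    [0,-0.6,0],
    [0,-0.6,0],
    [0,-0.6,0],
    [0,-0.6,0],
    [0,-0.6,0],
    [0,-0.6,0],
    [0,-0.6,0],
    [0,-0.6,0],
    [0,-0.6,0],
    [0,-0.6,0]
  ],
  "hand": [0,0,0,0,0,0,0,0,0,0]
}}

```text
t: 7.45
tcp_pos: [0.494, -0.3925, 0.2509]
tool_rot: [0.318, 0.916, 0.081, -0.232]
force: [1.1, -1.1, 2.2]
finger_gap: 0.003
```

Run:
```python
from h import *
plan((.5,22,10),(.3,13,10))
```

```text
t 7.45 q [-0.82  0.77  1.18 -0.07  1.68 -1.71] F [ 1.07 -1.13  2.2 ] tip u,v,z [-124.9    5.1  187.1] phi 28.5
theta by tip 0.669 radius 0.1726
10 lin [1.5, -0.2, 2.8] rot [0.01, -0.65, -0.02] goal [ 0.473 -0.378  0.232]
10 lin [1.8, 0.0, 3.4] rot [-0.0, -0.9, -0.0] goal [ 0.451 -0.361  0.205]
```

Call:
{"name": "drive_tool", "arguments": {
  "linear": [
    [1.5,-0.2,2.8],
    [1.5,-0.2,2.8],
    [1.5,-0.2,2.8],
    [1.5,-0.2,2.8],
    [1.5,-0.2,2.8],
    [1.5,-0.2,2.8],
    [1.5,-0.2,2.8],
    [1.5,-0.2,2.8],
    [1.5,-0.2,2.8],
    [1.5,-0.2,2.8]
  ],
  "rot": [
    [0,-0.7,0],
    [0,-0.7,0],
    [0,-0.7,0],
    [0,-0.7,0],
    [0,-0.7,0],
    [0,-0.7,0],
    [0,-0.7,0],
    [0,-0.7,0],
    [0,-0.7,0],
    [0,-0.7,0]
  ],
  "hand": [0,0,0,0,0,0,0,0,0,0]
}}

```text
t: 8.28
tcp_pos: [0.4693, -0.3757, 0.23]
tool_rot: [0.323, 0.929, 0.06, -0.171]
force: [1.4, 0.3, 1.7]
finger_gap: -0.005
```

Run:
```python
from h import *
plan((.3,13,10),(.15,5,10))
```

```text
t 8.28 q [-0.84  0.7   1.36 -0.06  1.44 -1.72] F [1.43 0.35 1.7 ] tip u,v,z [-145.9    3.   162.2] phi 20.9
theta by tip 0.481 radius 0.1737
10 lin [1.5, 0.0, 3.1] rot [0.01, -0.79, -0.02] goal [ 0.451 -0.361  0.205]
10 lin [1.4, 0.0, 2.6] rot [-0.0, -0.8, -0.0] goal [ 0.437 -0.35   0.182]
```

Call:
{"name": "drive_tool", "arguments": {
  "linear": [
    [1.5,0,3.1],
    [1.5,0,3.1],
    [1.5,0,3.1],
    [1.5,0,3.1],
    [1.5,0,3.1],
    [1.5,0,3.1],
    [1.5,0,3.1],
    [1.5,0,3.1],
    [1.5,0,3.1],
    [1.5,0,3.1]
  ],
  "rot": [
    [0,-0.8,0],
    [0,-0.8,0],
    [0,-0.8,0],
    [0,-0.8,0],
    [0,-0.8,0],
    [0,-0.8,0],
    [0,-0.8,0],
    [0,-0.8,0],
    [0,-0.8,0],
    [0,-0.8,0]
  ],
  "hand": [0,0,0,0,0,0,0,0,0,0]
}}

```text
t: 9.12
tcp_pos: [0.4473, -0.3597, 0.2025]
tool_rot: [0.326, 0.939, 0.034, -0.101]
force: [0.7, 0.1, 0.8]
finger_gap: 0.001
```

Run:
```python
from h import *
plan((.15,5,10),(.06,2,10),(.0,0,10))
```

```text
t 9.12 q [-0.86  0.65  1.53 -0.04  1.17 -1.74] F [0.72 0.11 0.84] tip u,v,z [-162.7    1.9  131.5] phi 12.3
theta by tip 0.279 radius 0.1747
10 lin [1.1, 0.1, 2.3] rot [-0.01, -0.73, -0.02] goal [ 0.437 -0.35   0.182]
10 lin [0.6, -0.0, 1.5] rot [-0.0, -0.3, 0.0] goal [ 0.431 -0.346  0.167]
10 lin [0.4, -0.0, 1.0] rot [0.0, -0.2, -0.0] goal [ 0.428 -0.344  0.157]
```

Call:
{"name": "drive_tool", "arguments": {
  "linear": [
    [1,0,2.3],
    [1,0,2.3],
    [1,0,2.3],
    [1,0,2.3],
    [1,0,2.3],
    [1,0,2.3],
    [1,0,2.3],
    [1,0,2.3],
    [1,0,2.3],
    [1,0,2.3]
  ],
  "rot": [
    [0,-0.7,0],
    [0,-0.7,0],
    [0,-0.7,0],
    [0,-0.7,0],
    [0,-0.7,0],
    [0,-0.7,0],
    [0,-0.7,0],
    [0,-0.7,0],
    [0,-0.7,0],
    [0,-0.7,0]
  ],
  "hand": [0,0,0,0,0,0,0,0,0,0]
}}

```text
t: 9.95
tcp_pos: [0.4337, -0.3492, 0.1787]
tool_rot: [0.327, 0.944, 0.013, -0.04]
force: [-0.4, 0.6, 1.0]
finger_gap: 0.002
```

Run:
```python
from h import *
plan((.06,2,10),(.0,0,10))
a=cams.snapshot("side"); cv2.imwrite("pics/d.png",cv2.resize(a[90:290,180:380,::-1],None,fx=2.5,fy=2.5))
```

```text
t 9.95 q [-0.87  0.63  1.66 -0.02  0.93 -1.76] F [-0.39  0.6   1.02] tip u,v,z [-170.5    1.6  106.4] phi 4.9
theta by tip 0.129 radius 0.1748
10 lin [0.3, 0.1, 1.2] rot [-0.01, -0.29, -0.01] goal [ 0.431 -0.346  0.167]
10 lin [0.4, -0.0, 1.0] rot [0.0, -0.2, -0.0] goal [ 0.428 -0.344  0.157]
```

View pics/d.png

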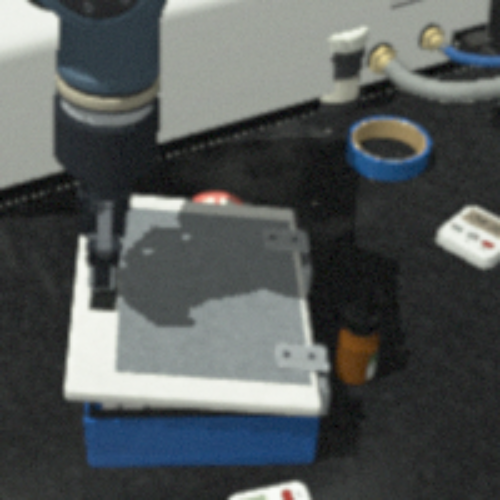

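The side crop shows the lid nearly level with the fingertips on the black pad (crop (103,270)). A small gap is left at the front. I'll creep down from here.

Call:
{"name": "drive_tool", "arguments": {
  "linear": [
    [0.3,0,1.2],
    [0.3,0,1.2],
    [0.3,0,1.2],
    [0.3,0,1.2],
    [0.3,0,1.2],
    [0.3,0,1.2],
    [0.3,0,1.2],
    [0.3,0,1.2],
    [0.3,0,1.2],
    [0.3,0,1.2]
  ],
  "rot": [
    [0,-0.4,0],
    [0,-0.4,0],
    [0,-0.4,0],
    [0,-0.4,0],
    [0,-0.4,0],
    [0,-0.4,0],
    [0,-0.4,0],
    [0,-0.4,0],
    [0,-0.4,0],
    [0,-0.4,0]
  ],
  "hand": [0,0,0,0,0,0,0,0,0,0]
}}

```text
t: 10.83
tcp_pos: [0.4296, -0.3467, 0.1652]
tool_rot: [0.327, 0.945, 0.0, -0.005]
force: [-0.2, 0.1, 0.6]
finger_gap: -0.001
```

Run:
```python
from h import *
plan((.0,0,10))
```

```text
t 10.83 q [-0.88  0.63  1.73 -0.01  0.79 -1.78] F [-0.22  0.05  0.61] tip u,v,z [-169.8    1.    92.6] phi 0.5
theta by tip 0.051 radius 0.1716
10 lin [0.3, 0.2, 0.9] rot [-0.02, -0.05, -0.01] goal [ 0.428 -0.344  0.157]
```

Call:
{"name": "drive_tool", "arguments": {
  "linear": [
    [0,0,1],
    [0,0,1],
    [0,0,1],
    [0,0,1],
    [0,0,1],
    [0,0,1]
  ],
  "rot": [
    [0,0,0],
    [0,0,0],
    [0,0,0],
    [0,0,0],
    [0,0,0],
    [0,0,0]
  ],
  "hand": [0,0,0,0,0,0]
}}

```text
t: 11.33
tcp_pos: [0.4295, -0.3466, 0.1585]
tool_rot: [0.327, 0.945, 0.0, -0.005]
force: [-0.9, -0.8, 0.1]
finger_gap: 0.002
```

Run:
```python
from h import *
plan()
```

```text
t 11.33 q [-0.88  0.64  1.73 -0.01  0.77 -1.78] F [-0.87 -0.83  0.07] tip u,v,z [-169.9    1.    85.9] phi 0.5
theta by tip 0.012 radius 0.1709
```

Call:
{"name": "drive_tool", "arguments": {
  "linear": [
    [0,0,0.8],
    [0,0,0.8],
    [0,0,0.8]
  ],
  "rot": [
    [0,0,0],
    [0,0,0],
    [0,0,0]
  ],
  "hand": [0,0,0]
}}

```text
t: 11.58
tcp_pos: [0.4295, -0.3466, 0.1557]
tool_rot: [0.327, 0.945, 0.0, -0.005]
force: [0.1, 0.6, 1.3]
finger_gap: -0.0
```

Call:
{"name": "drive_tool", "arguments": {
  "linear": [
    [0,0,0.7],
    [0,0,0.7]
  ],
  "rot": [
    [0,0,0],
    [0,0,0]
  ],
  "hand": [0,0]
}}

```text
t: 11.75
tcp_pos: [0.4296, -0.3467, 0.1553]
tool_rot: [0.327, 0.945, 0.0, -0.005]
force: [-1.5, 2.0, 9.9]
finger_gap: 0.001
```

Seal felt: tip z is about 82.7 mm at 9.9 N. Next I check how the force behaves on a holding row.

Call:
{"name": "drive_tool", "arguments": {
  "linear": [
    [0,0,0.3]
  ],
  "rot": [
    [0,0,0]
  ],
  "hand": [0]
}}

```text
t: 11.83
tcp_pos: [0.4296, -0.3466, 0.1554]
tool_rot: [0.327, 0.945, -0.0, -0.004]
force: [0.3, 0.3, -0.2]
finger_gap: -0.002
```

Call:
{"name": "drive_tool", "arguments": {
  "linear": [
    [0,0,0.3]
  ],
  "rot": [
    [0,0,0]
  ],
  "hand": [0]
}}

```text
t: 11.92
tcp_pos: [0.4296, -0.3467, 0.1554]
tool_rot: [0.327, 0.945, -0.0, -0.004]
force: [-0.4, -0.1, 1.8]
finger_gap: -0.001
```

Call:
{"name": "drive_tool", "arguments": {
  "linear": [
    [0,0,0.3]
  ],
  "rot": [
    [0,0,0]
  ],
  "hand": [0]
}}

```text
t: 12.0
tcp_pos: [0.4296, -0.3467, 0.1553]
tool_rot: [0.327, 0.945, -0.0, -0.004]
force: [-1.7, 0.7, 4.2]
finger_gap: -0.003
```

Call:
{"name": "drive_tool", "arguments": {
  "linear": [
    [0,0,0.5],
    [0,0,0.6]
  ],
  "rot": [
    [0,0,0],
    [0,0,0]
  ],
  "hand": [0,0]
}}

```text
t: 12.17
tcp_pos: [0.4296, -0.3467, 0.1553]
tool_rot: [0.327, 0.945, -0.0, -0.004]
force: [-2.1, 1.4, 8.9]
finger_gap: 0.0
```

Call:
{"name": "drive_tool", "arguments": {
  "linear": [
    [0,0,0.7]
  ],
  "rot": [
    [0,0,0]
  ],
  "hand": [0]
}}

```text
t: 12.25
tcp_pos: [0.4296, -0.3467, 0.1553]
tool_rot: [0.327, 0.945, -0.0, -0.004]
force: [-0.9, 1.8, 8.3]
finger_gap: -0.001
```

Call:
{"name": "drive_tool", "arguments": {
  "linear": [
    [0,0,0.7]
  ],
  "rot": [
    [0,0,0]
  ],
  "hand": [0]
}}

```text
t: 12.33
tcp_pos: [0.4296, -0.3466, 0.1553]
tool_rot: [0.327, 0.945, -0.0, -0.004]
force: [-1.2, 1.4, 8.1]
finger_gap: 0.002
```

Call:
{"name": "drive_tool", "arguments": {
  "linear": [
    [0,0,0.7]
  ],
  "rot": [
    [0,0,0]
  ],
  "hand": [0]
}}

```text
t: 12.42
tcp_pos: [0.4296, -0.3466, 0.1553]
tool_rot: [0.327, 0.945, -0.001, -0.004]
force: [-1.7, 1.9, 7.3]
finger_gap: -0.001
```

Call:
{"name": "drive_tool", "arguments": {
  "linear": [
    [0,0,0.9]
  ],
  "rot": [
    [0,0,0]
  ],
  "hand": [0]
}}

```text
t: 12.5
tcp_pos: [0.4296, -0.3466, 0.1552]
tool_rot: [0.327, 0.945, -0.001, -0.004]
force: [-3.0, 1.8, 10.1]
finger_gap: 0.0
```

Call:
{"name": "drive_tool", "arguments": {
  "linear": [
    [0,0,1.0]
  ],
  "rot": [
    [0,0,0]
  ],
  "hand": [0]
}}

```text
t: 12.58
tcp_pos: [0.4296, -0.3466, 0.1552]
tool_rot: [0.327, 0.945, -0.001, -0.004]
force: [-2.6, 1.4, 11.5]
finger_gap: 0.002
```

Call:
{"name": "drive_tool", "arguments": {
  "linear": [
    [0,0,1.0]
  ],
  "rot": [
    [0,0,0]
  ],
  "hand": [0]
}}

```text
t: 12.67
tcp_pos: [0.4295, -0.3466, 0.1553]
tool_rot: [0.327, 0.945, -0.001, -0.004]
force: [-2.0, 1.8, 10.4]
finger_gap: 0.002
```

Call:
{"name": "drive_tool", "arguments": {
  "linear": [
    [0,0,1.0]
  ],
  "rot": [
    [0,0,0]
  ],
  "hand": [0]
}}

```text
t: 12.75
tcp_pos: [0.4295, -0.3465, 0.1553]
tool_rot: [0.327, 0.945, -0.001, -0.003]
force: [-2.2, 2.3, 9.8]
finger_gap: -0.003
```

Call:
{"name": "drive_tool", "arguments": {
  "linear": [
    [0,0,1.1],
    [0,0,1.1],
    [0,0,1.1],
    [0,0,1.1]
  ],
  "rot": [
    [0,0,0],
    [0,0,0],
    [0,0,0],
    [0,0,0]
  ],
  "hand": [0,0,0,0]
}}

```text
t: 13.08
tcp_pos: [0.4295, -0.3464, 0.1552]
tool_rot: [0.326, 0.945, -0.002, -0.003]
force: [-1.7, 2.0, 9.6]
finger_gap: 0.002
```

Call:
{"name": "drive_tool", "arguments": {
  "linear": [
    [0,0,1.1],
    [0,0,1.1],
    [0,0,1.1],
    [0,0,1.1],
    [0,0,1.1],
    [0,0,1.1]
  ],
  "rot": [
    [0,0,0],
    [0,0,0],
    [0,0,0],
    [0,0,0],
    [0,0,0],
    [0,0,0]
  ],
  "hand": [0,0,0,0,0,0]
}}

```text
t: 13.58
tcp_pos: [0.4294, -0.3462, 0.1553]
tool_rot: [0.326, 0.945, -0.002, -0.002]
force: [-1.8, 2.3, 10.5]
finger_gap: -0.001
```

Run:
```python
from h import *
plan()
```

```text
t 13.58 q [-0.88  0.65  1.74 -0.01  0.76 -1.78] F [-1.8   2.25 10.53] tip u,v,z [-169.8    1.    82.7] phi 0.1
theta by tip -0.007 radius 0.1704
```

Call:
{"name": "drive_tool", "arguments": {
  "linear": [
    [0,0,1.2],
    [0,0,1.2],
    [0,0,1.2],
    [0,0,1.2],
    [0,0,1.2],
    [0,0,1.2],
    [0,0,1.2],
    [0,0,1.2],
    [0,0,1.2],
    [0,0,1.2]
  ],
  "rot": [
    [0,0,0],
    [0,0,0],
    [0,0,0],
    [0,0,0],
    [0,0,0],
    [0,0,0],
    [0,0,0],
    [0,0,0],
    [0,0,0],
    [0,0,0]
  ],
  "hand": [0,0,0,0,0,0,0,0,0,0]
}}

```text
t: 14.42
tcp_pos: [0.4292, -0.3459, 0.1552]
tool_rot: [0.326, 0.945, -0.004, -0.0]
force: [-3.2, 1.3, 10.7]
finger_gap: 0.001
```

Call:
{"name": "drive_tool", "arguments": {
  "linear": [
    [0,0,1.2],
    [0,0,1.2],
    [0,0,1.2],
    [0,0,1.2],
    [0,0,1.2],
    [0,0,1.2],
    [0,0,1.2],
    [0,0,1.2],
    [0,0,1.2],
    [0,0,1.2]
  ],
  "rot": [
    [0,0,0],
    [0,0,0],
    [0,0,0],
    [0,0,0],
    [0,0,0],
    [0,0,0],
    [0,0,0],
    [0,0,0],
    [0,0,0],
    [0,0,0]
  ],
  "hand": [0,0,0,0,0,0,0,0,0,0]
}}

```text
t: 15.25
tcp_pos: [0.4291, -0.3457, 0.1552]
tool_rot: [0.325, 0.946, -0.005, 0.002]
force: [-2.5, 2.0, 11.0]
finger_gap: -0.002
```

Call:
{"name": "drive_tool", "arguments": {
  "linear": [
    [0,0,1.2],
    [0,0,1.2],
    [0,0,1.2],
    [0,0,1.2],
    [0,0,1.2],
    [0,0,1.2],
    [0,0,1.2],
    [0,0,1.2],
    [0,0,1.2],
    [0,0,1.2]
  ],
  "rot": [
    [0,0,0],
    [0,0,0],
    [0,0,0],
    [0,0,0],
    [0,0,0],
    [0,0,0],
    [0,0,0],
    [0,0,0],
    [0,0,0],
    [0,0,0]
  ],
  "hand": [0,0,0,0,0,0,0,0,0,0]
}}

```text
t: 16.08
tcp_pos: [0.4289, -0.3454, 0.1552]
tool_rot: [0.325, 0.946, -0.007, 0.003]
force: [-2.7, 2.1, 11.9]
finger_gap: -0.001
```

The press held at 11–12.5 N for over 2.5 s. Now I take the hand away straight up, and then check.

Call:
{"name": "drive_tool", "arguments": {
  "linear": [
    [0,0,-1],
    [0,0,-3],
    [0,0,-8],
    [0,0,-15],
    [0,0,-25],
    [0,0,-30],
    [0,0,-30],
    [0,0,-30]
  ],
  "rot": [
    [0,0,0],
    [0,0,0],
    [0,0,0],
    [0,0,0],
    [0,0,0],
    [0,0,0],
    [0,0,0],
    [0,0,0]
  ],
  "hand": [0,0,0,0,0,0,0,0]
}}

```text
t: 16.75
tcp_pos: [0.4268, -0.3413, 0.2963]
tool_rot: [0.326, 0.946, -0.003, -0.004]
force: [0.2, -1.3, -0.8]
finger_gap: -0.003
```

Run:
```python
from h import *
stat()
a=cams.snapshot("side"); P={l:cams.spot_point(l,"side")[0]["at"] for l in("lid_pad","lid_front")}
b=cams.snapshot("top"); 
for l in P:
    q=cams.spot_point(l,"top"); print(l,P[l],q[:1], tri(P[l],q[0]["at"]) if q else "")
cv2.imwrite("pics/e.png",cv2.resize(a[90:290,180:380,::-1],None,fx=2.5,fy=2.5))
```

```text
t 16.75 q [-0.88  0.43  1.64 -0.01  1.08 -1.78] F [ 0.15 -1.31 -0.78] tip u,v,z [-175.1    3.1  223.7] phi 0.3
lid_pad [215.9, 207.4] [{'at': [239.3, 230.1], 'score': 0.61}] (array([ 0.43132475, -0.33434094,  0.08531051]), np.float64(0.01161048660720635))
lid_front [208.9, 214.8] []
```

View pics/e.png

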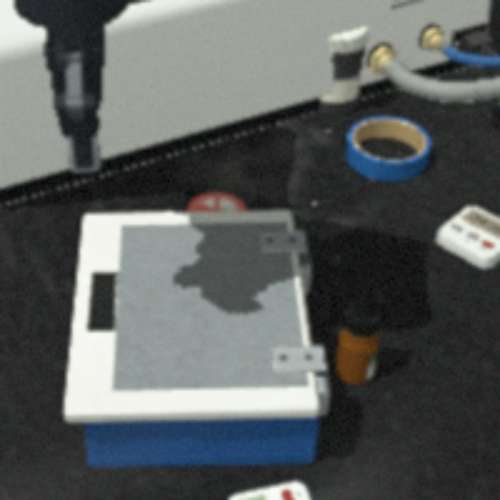

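The side crop shows the lid lying flat on the case, the hand well clear above it, and the bottle, pot and timer where they were. Handing in.

```bash
python3 -c "
from h import *
print(order.sign_off())"
```

```text
the job is handed in; nothing more can be done
None
```

I closed the lid by pushing on its black pad with the shut fingertips, and creeping at about 10 mm/s onto the seal. I then pressed the pad and took the hand straight up. The job was handed in with the clock at about 17 s of the 51 s allowed.

**Seal:** I felt it at a fingertip height of about 82.7 mm, which puts the lid at about -0.007 rad. I worked that out from the fingertip position, because the lid angle is not measured directly.

**Press:** The force read 11 to 12.5 N from about 13.6 to 16.1 s, after a spell of 10 to 12 N. The highest reading at any time was about 12.5 N. I only read the force at the end of each move, so a short peak in between would not show.

**Last checks:**
- The side picture shows the lid flat on the case and the hand about 140 mm above it. The bottle and pot stand where they were, as does what shows of the timer beside the case.
- The force with the hand clear was near zero (about 1.5 N, close to sensor noise).
- The specimens were under the closed lid and could not be checked at the end. They had not been touched on the way.
- The last two-camera fix of the pad had an 11.6 mm mismatch and the lid's front edge was not found in the top view, so neither backs up the angle. The angle rests on the fingertip height and the picture.

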